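# Lock the mill lid and hold the dial at full power

## Robot

A 6-joint arm with a two-finger parallel gripper is mounted at the origin on the work surface. World frame = base frame: x ahead of the robot, y to its left, z up, the work surface at z = 0. Lengths are in m, angles in rad, forces in N, time in s.
With the tool pointing down it reaches from about 0.375 to 0.925 m from the base axis. Payload 5.7 kg.
Tool frame: the origin (TCP) lies midway between the tips of the shut fingers; the grasp point (between the pads) lies 19 mm behind it; z points along the fingers, x is the direction in which the jaws open and shut, and the axes are right-handed (so a half turn about z gives the same grasp; the last joint's range is limited). The gripper opens to 88 mm and grips with 3 to 60 N. Pads are 20 mm wide; open, the fingers measure 115 mm over their backs; the gripper's body (75 mm by 178 mm) begins 61 mm behind the grasp point.
Start: joints at [-1.221, 0.359, 1.51, -0, 1.272, -0.115], TCP at [0.269, -0.536, 0.223] pointing down, gripper open.
Joint ranges: [-2.97, 2.97], [-1.01, 2.36], [0.21, 2.38], [-0.96, 4.11], [0.2, 2.71], [-2.98, 2.98]. Speed limits (rad/s): [2.39, 2.39, 3.14, 3.14, 3.14, 3.14].

## Interface

Orientations are given as a unit quaternion [x, y, z, w].
In Python, from bench import move_ptp, servo_line, goto_joints, move_gripper, sleep, inverse_kinematics, capture, PlanningError, close_job, spot_in, silhouettes, current_clock, current_joint_pos, current_qvel, current_joint_torque, current_position, current_orientation, current_force, current_torque, current_finger_gap gives the robot as it stands. Calls block until the motion is done:
- move_ptp(position, orientation): joint-space move of the TCP to a pose.
- servo_line(position, orientation=None, rate=0.15, contact_N=None): straight line of the TCP; orientation=None keeps the orientation; rate is the mean speed in m/s. With contact_N (N) it stops when the force on the tool has changed by that much, and returns True; else False.
- goto_joints(angles): joint-space move.
- move_gripper(opening): finger opening in m; the grip force is fixed at half the most; returns when the fingers have stopped.
- sleep(seconds).
- inverse_kinematics(position, orientation): joint angles nearest the present ones, or None.
- capture(name): name is "scene" or "top" or "wrist"; returns a dict with "image" (420x560x3 uint8, blue, green, red), "range_z" (420x560 float32, m along the optical axis (not along the pixel's ray), 0 where there is no reading), "intrinsics" (3x3 intrinsics, pixels), "R" (3x3) and "t" (3): a world point X has camera coordinates R X + t. Camera axes: x right, y down, z forward; pixel columns grow to the right and rows downward; lengths in m; the calibration is good to about 2 mm. A picture is of the moment at which its call begins.
A pose or a line that the arm cannot do raises PlanningError and nothing moves.
- close_job(): hands the job in, once; it reports no verdict.
Trained networks look in the newest picture that a camera, given by its name, has taken for a name from the list of things; names that differ only in an ending like _2 or _b are one class to them, and where a whole thing is asked for, a point or a joint stands for the part that bears it (a point fixed in the world has none). Each returns a list of dicts, best first, with "conf" (0 to 1); they miss things now and then, are a little off and sometimes report something else, mostly with a low value. They report only what shows in the picture. A call takes as long as a camera call. They do not tell look-alikes from the thing itself.
- spot_in(camera, query): "xy" ([column, row] in pixels, amid what is visible of it).
- silhouettes(camera, query): "region" (420x560 bool, what is visible of it) and "xy" ([column, row] in pixels, amid what is visible of it).
Readings, each from a call of its own:
- current_clock(): time.
- current_joint_pos(): joint angles.
- current_qvel(): joint speeds.
- current_joint_torque(): joint torques, N m.
- current_position(): TCP position.
- current_orientation(): TCP orientation.
- current_force(): force on the tool from outside, world axes, zero at the start.
- current_torque(): the same for the moment, N m.
- current_finger_gap(): finger opening in m.
Only numpy, scipy, OpenCV 4.12 (cv2) and the standard library are available. Lean on these libraries where they do the work, as an engineer would, in place of code of your own. Each camera call takes 0.05 s, during which the arm holds its last target. There are 200 camera calls.

## Task

The bowl of the bench mill is loaded and its lid is lying on the bench: fit the lid onto the mill, press it down against its spring and turn it clockwise to the stop so that it is locked. Only once it is locked, turn the mill's spring-return dial clockwise from off, past steps 1 and 2, to the third (full power) position, and hold it there: the dial springs back if let go, so finish while still holding it at the third position. Leave the tray, jar, brush and sieve where they are.

Things in the scene. Friction and masses are not known exactly. Their poses are not given: they have to be found in the camera images.
- mill: Low bench mill, screwed down: cream housing 200 (x, front to back) x 300 (y) x 105 mm high. Origin on the bench under its centre; x points to its back, within 0.35 rad of the robot's x; y to its left. The steel grinding chamber stands 85 mm left of the origin; the dial 85 mm right of it and 20 mm nearer the front, on a 10 mm plinth.
- mouth (a point): Centre of the chamber's flat rim, 150 mm above the bench (axes as the mill's). Outside diameter 108 mm. A flange 5 mm thick, level with the rim, leaves a round opening 72 mm across with two opposite gaps, 21 mm wide at its edge, for the lid's lugs, reaching 47 mm from the axis. Turned clockwise from the gaps, the lugs run under the flange and meet a stop after 0.70 rad.
- gap (a point): Middle of one of the two gaps, level with the rim, 42 mm from the mouth's centre, 0.70 rad anticlockwise (from above) of the mill's x axis; the other gap lies opposite. A dark mark on the rim shows each gap. The lid goes in with its handle along the line of the gaps.
- seal (a joint): Sealing ring in the chamber, m pressed down from rest, on a spring: 4 N at rest, 7 N at 5 mm. The lid's plug meets it 5 mm before the disc is flush with the rim. A lid not pressed stays 5 mm high and cannot turn; pressed to 1 mm or less above flush it turns freely. Turned home and let go, it is locked and rises against the flange, about 2 mm above flush.
- lid: Loose lid, about 0.22 kg, handle up: aluminium disc 112 mm across, 8 mm thick; below it a plug 68 mm across, 16 mm high, with two opposite lugs 14.5 mm wide, 7 to 12 mm below the disc, reaching 44 mm from the axis. Origin: centre of the plug's underside. Handle and lugs lie along x, so a half turn makes no difference. Locked, its x lies along the mill's x, either way round.
- lid_handle (a point): On the lid's axis, inside its black bar handle, 46 mm above the plug's underside (axes as the lid's). Bar: 64 mm long along x, 14 mm thick along y, 32 mm tall, from the disc's top (24 mm above the plug's underside) to 56 mm.
- lid_seat (a point): On the lid's axis, level with the underside of its disc, 16 mm above the plug's underside. Flush on the rim means at mouth.
- dial_grip (a point): On the dial's upright axis, inside its bar grip, 139 mm above the bench; turns with the dial, x points along the bar to its nose. Dial: black skirt 58 mm across, its top 126 mm above the bench; on it the bar grip 50 mm long (nose 7 mm more), 14 mm thick, from 126 to 153 mm above the bench.
- dial (a joint): Dial angle, rad, growing clockwise from above: 0 = off (nose 0.63 rad anticlockwise of the mill's x), clicks are felt at steps 1 (0.42), 2 (0.84) and 3, full power (1.26); end stop 1.31. Let go anywhere, it springs back to 0. The pull back averages 0.09 N m at off to 0.15 N m at step 3, 0.06 more just past each click and 0.06 less just before it.
- tray: Cream plastic tray 150 x 110 x 35 mm with lumps of dried clay, loose on the bench; lid and tray lie one left, one right of the mill, either way; origin under its centre. Leave alone.
- jar: Glass jar with white cap, 68 mm across, 95 mm high, loose behind the mill; origin under its centre. Leave alone.
- brush: Brush lying behind the mill; origin under its middle. Leave alone.
- sieve: Steel hand sieve 100 mm across, 30 mm high, loose at the back left; origin under its centre. Leave alone.
Not all that is in view belongs to the job. What is shaped like the lid but orange is not meant.

How it is judged:
By the outcome, as a careful person would: the job done as asked, in the order asked, and still so for the second after the job is handed in, while the arm keeps its last pose, push and grip.
It also fails if it takes over 58 s, if anything falls off the work surface, if the arm or the gripper's body presses on something with over 40 N, if the wrist force passes 120 N, or if a joint passes its speed limit or range.

## Working session

There is one attempt and no reset: what is moved stays moved. The work goes in short steps, each a Python script; the robot and the scene stay as the last script left them, time stands still between calls to the robot, and variables do not carry over. Pictures are saved under pics/ and viewed, about 8 in all and at most 12, crops included, and the job is handed in when it is done.

```bash
ls; mkdir -p pics; cat > h.py <<'E'
import numpy as np, cv2
from bench import *
def cloud(c):
    z=c["range_z"]; K=c["intrinsics"]; v,u=np.mgrid[:420,:560]
    P=np.stack([(u-K[0,2])/K[0,0]*z,(v-K[1,2])/K[1,1]*z,z],-1)
    W=(P-c["t"])@c["R"]; W[z<=0]=np.nan
    return W
def proj(c,X):
    p=c["intrinsics"]@(c["R"]@np.asarray(X)+c["t"]); return p[:2]/p[2]
E
python3 - <<'E'
from h import *
ims=[]
for n in ["scene","top"]:
    c=capture(n); np.savez("cap_"+n,**c); W=cloud(c); im=c["image"].copy()
    for q in ["mill","lid","dial_grip","tray","jar","brush","sieve","lid_handle"]:
        for d in silhouettes(n,q)[:3]:
            m=d["region"]; P=W[m]; 
            print(n,q,round(d["conf"],2),np.round(d["xy"]),m.sum(),np.round(np.nanmedian(P,0),3),np.round(np.nanmax(P[:,2]),3),im[m].mean(0).astype(int))
    cv2.imwrite(f"pics/{n}.png",im)
print(current_clock(),current_position(),current_orientation())
E
```

```text
pics
scene mill 0.7 [298. 228.] 6857 [ 0.618 -0.073  0.106] 0.157 [ 94 109 113]
scene mill 0.5 [337. 276.] 729 [ 0.779 -0.091  0.019] 0.025 [78 87 93]
scene lid 0.89 [188. 304.] 1338 [ 0.527 -0.387  0.025] 0.06 [134 140 138]
scene lid 0.89 [127. 287.] 1133 [ 0.36  -0.44   0.026] 0.061 [ 38  77 141]
scene lid 0.86 [126. 342.] 1704 [ 0.498 -0.557  0.025] 0.059 [ 35  74 137]
scene dial_grip 0.57 [277. 220.] 332 [ 0.591 -0.098  0.133] 0.157 [25 26 25]
scene tray 0.79 [345. 173.] 952 [0.529 0.4   0.021] 0.041 [106 130 138]
scene jar 0.69 [361. 223.] 773 [0.739 0.096 0.065] 0.101 [137 145 145]
scene brush 0.65 [339. 277.] 719 [ 0.779 -0.093  0.019] 0.025 [78 87 93]
scene sieve 0.98 [378. 193.] 564 [0.687 0.357 0.014] 0.034 [103 104 104]
scene sieve 0.17 [276. 218.] 376 [ 0.591 -0.099  0.132] 0.157 [30 31 30]
scene lid_handle 0.8 [133. 286.] 1114 [ 0.36  -0.441  0.026] 0.061 [ 37  77 141]
scene lid_handle 0.59 [127. 345.] 1780 [ 0.498 -0.556  0.025] 0.059 [ 37  75 137]
scene lid_handle 0.56 [191. 305.] 1247 [ 0.528 -0.388  0.025] 0.06 [135 141 138]
top mill 0.55 [262. 208.] 6406 [ 0.584 -0.
[... 371 characters left out ...]
 0.16 [40 41 42]
top tray 0.89 [137. 232.] 1712 [0.528 0.399 0.009] 0.044 [ 97 114 123]
top jar 0.7 [220. 167.] 427 [0.722 0.111 0.093] 0.102 [127 132 136]
top brush 0.82 [280. 153.] 529 [ 0.774 -0.077  0.018] 0.028 [58 62 65]
top brush 0.33 [149. 179.] 808 [0.688 0.351 0.004] 0.038 [91 91 92]
top brush 0.2 [373. 230.] 967 [ 0.519 -0.379  0.024] 0.063 [107 109 109]
top sieve 0.66 [152. 180.] 815 [0.689 0.35  0.004] 0.038 [91 90 91]
top lid_handle 0.9 [374. 227.] 918 [ 0.518 -0.38   0.025] 0.063 [107 109 109]
top lid_handle 0.58 [393. 282.] 923 [ 0.351 -0.429  0.025] 0.063 [ 46  73 129]
0.9 [ 0.26893229 -0.53633101  0.22264378] [ 8.50941157e-01 -5.25261027e-01 -2.34724799e-05 -1.96429843e-05]
```

```bash
python3 - <<'E'
from h import *
t=cv2.imread("pics/top.png")[120:320,90:450]; cv2.imwrite("pics/top_crop.png",cv2.resize(t,None,fx=2.2,fy=2.2,interpolation=cv2.INTER_CUBIC))
E
```

```text
(no output)
```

View pics/top_crop.png

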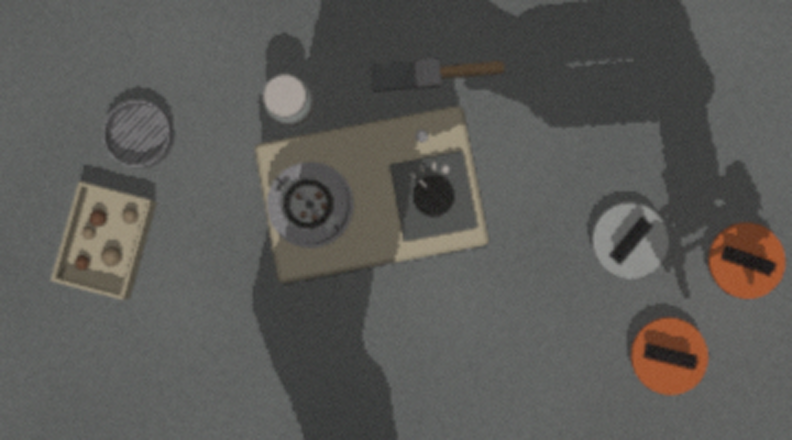

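```bash
cat >> h.py <<'E'
from scipy.spatial.transform import Rotation as Ro
def ori(a): return (Ro.from_euler('z',a)*Ro.from_euler('x',np.pi)).as_quat()
def yaw():
    x=Ro.from_quat(current_orientation()).as_matrix()[:,0]; return np.arctan2(x[1],x[0])
E
python3 - <<'E'
from h import *
print("yaw",yaw())
cp=np.array(current_position()); c=capture("wrist"); C=-c["R"].T@c["t"]
T=Ro.from_quat(current_orientation()).as_matrix()
print("cam in tool",T.T@(C-cp),"\n",np.round(c["R"]@T,3), c["intrinsics"][0,0])
for nm,p,angs in [("lid",[.52,-.383,.1],[-.7]),("ins",[.60,.08,.2],[.18+.7,.18]),("dial",[.58,-.092,.15],[.18+.63,.18-.63])]:
  for a in angs:
    for s in (1.5708,-1.5708):
      q=inverse_kinematics(p,ori(a+s)); print(nm,round(a,2),s,None if q is None else np.round(q,2))
E
```

```text
yaw -1.106043669309372
cam in tool [-0.00050772 -0.08037222 -0.1619932 ] 
 [[ 1.     0.    -0.   ]
 [-0.     0.957 -0.291]
 [ 0.     0.291  0.957]] 330.54679799831086
lid -0.7 1.5708 [-0.74  0.54  1.53 -0.    1.07 -1.61]
lid -0.7 -1.5708 [-0.74  0.54  1.53 -0.    1.07  1.53]
ins 0.88 1.5708 [ 0.02  0.39  1.53  0.    1.23 -2.43]
ins 0.88 -1.5708 [ 0.02  0.39  1.53 -0.    1.23  0.71]
ins 0.18 1.5708 [ 0.02  0.39  1.53  0.    1.23 -1.73]
ins 0.18 -1.5708 [ 0.02  0.39  1.53 -0.    1.23  1.41]
dial 0.81 1.5708 [-0.27  0.41  1.62  0.    1.11 -2.66]
dial 0.81 -1.5708 [-0.27  0.41  1.62 -0.    1.11  0.49]
dial -0.45 1.5708 [-0.27  0.41  1.62 -0.    1.11 -1.4 ]
dial -0.45 -1.5708 [-0.27  0.41  1.62 -0.    1.11  1.75]
```

```bash
python3 - <<'E'
from h import *
move_ptp([.56,-.01,.36],ori(.18-1.5708)); c=capture("wrist"); np.savez("w_mill",**c); cv2.imwrite("pics/w_mill.png",c["image"])
move_ptp([.52,-.383,.2],ori(-.7-1.5708)); c=capture("wrist"); np.savez("w_lid",**c); cv2.imwrite("pics/w_lid.png",c["image"])
for d in silhouettes("wrist","lid"): print(d["conf"],d["xy"],d["region"].sum())
W=cloud(c); im=c["image"]
np.save("W_lid",W)
z=W[...,2]; near=np.hypot(W[...,0]-.52,W[...,1]+.383)<.09
m=near&(z>.04)&(z<.07); d=near&(z>.018)&(z<.032)
P=W[m]; print("handle z",np.median(P[:,2]),m.sum()); top=P[P[:,2]>np.median(P[:,2])-.004]
r=cv2.minAreaRect((top[:,:2]*1000).astype(np.float32)); print("handle rect mm",r)
D=W[d]; (cx,cy),rad=cv2.minEnclosingCircle((D[:,:2]*1000).astype(np.float32)); print("disc",cx,cy,rad,np.median(D[:,2]))
print(current_clock())
a=cv2.imread("pics/w_mill.png"); cv2.imwrite("pics/both.png",cv2.resize(np.hstack([a,im]),(800,300)))
E
```

```text
0.87 [421.1, 258.1] 4191
0.79 [276.5, 187.3] 8558
0.61 [429.2, 108.0] 10947
handle z 0.05545491430735635 941
handle rect mm ((520.2578125, -381.160400390625), (13.984539031982422, 63.501708984375), 49.05940246582031)
disc 519.8505859375 -380.92584228515625 56.576229095458984 0.023852659497241874
4.8167
```

View pics/both.png

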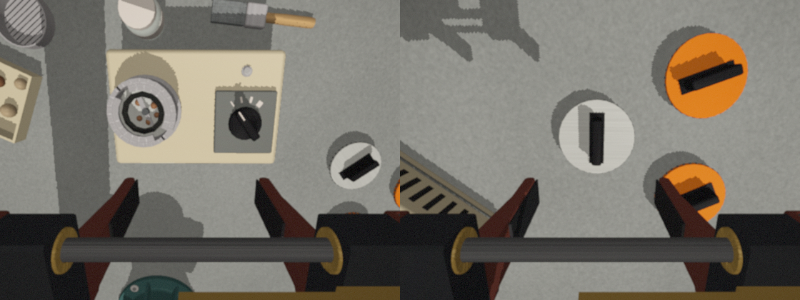

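```bash
cat > mill.py <<'E'
from h import *
def fitcirc(P):
    A=np.c_[2*P,np.ones(len(P))]; s=np.linalg.lstsq(A,(P**2).sum(1),rcond=None)[0]; return s[:2],np.sqrt(s[2]+s[:2]@s[:2])
def analyse(c,guess):
    W=cloud(c); z=W[...,2]; v=np.isfinite(z)
    h=v&(abs(z-.105)<.004)&(np.hypot(W[...,0]-.59,W[...,1])<.3); 
    r=cv2.minAreaRect((W[h][:,:2]*1000).astype(np.float32)); print("housing",r,np.median(z[h]))
    m=v&(abs(z-.15)<.004)&(np.hypot(W[...,0]-guess[0],W[...,1]-guess[1])<.075); P=W[m]; 
    print("rim n",m.sum(),np.median(P[:,2]),"encl",cv2.minEnclosingCircle((P[:,:2]*1000).astype(np.float32)))
    # outer / inner boundaries by angle bins
    ctr=np.array(cv2.minEnclosingCircle((P[:,:2]*1000).astype(np.float32))[0])/1000
    for _ in range(3):
        d=P[:,:2]-ctr; th=np.arctan2(d[:,1],d[:,0]); rr=np.hypot(*d.T); b=((th+np.pi)/(2*np.pi)*72).astype(int)%72
        O=np.array([P[b==k][np.argmax(rr[b==k]),:2] for k in range(72) if (b==k).sum()>2])
        ctr,R=fitcirc(O); e=abs(np.hypot(*(O-ctr).T)-R); ctr,R=fitcirc(O[e<.0015]); 
    print("outer fit",ctr,R)
    mn=[(rr[b==k].min()*1000).round(0) if (b==k).any() else -1 for k in range(72)]
    print("inner r by 5deg from -180",np.array(mn,int))
    g=c["image"].mean(2)[m]; dk=(g<np.median(g)*.5)&(rr>.037); 
    print("dark n",dk.sum(),np.round(np.degrees(th[dk]),0)[:60])
    return ctr
E
python3 - <<'E'
from mill import *
c=dict(np.load("w_mill.npz")); ctr=analyse(c,(.60,.08))
move_ptp([ctr[0],ctr[1],.29],ori(.18-1.5708)); c=capture("wrist"); np.savez("w_mouth",**c); print("--close"); analyse(c,ctr)
cv2.imwrite("pics/w_mouth.png",c["image"]); print(current_clock())
E
```

```text
housing ((589.1039428710938, -3.4882965087890625), (196.57289123535156, 296.4422912597656), 10.072150230407715) 0.10471784240121779
rim n 3592 0.14978838556237295 encl ((573.8032836914062, 80.30915069580078), 54.57386016845703)
outer fit [0.57473416 0.0800344 ] 0.053461628104492766
inner r by 5deg from -180 [37 37 37 37 37 37 37 48 48 48 48 48 37 37 37 37 37 36 37 37 36 36 36 36
 36 36 36 36 35 36 36 36 36 35 35 36 36 36 36 36 36 35 36 36 46 46 47 47
 46 36 36 36 36 36 36 36 36 36 36 37 37 37 37 37 37 37 37 37 37 37 37 37]
dark n 14 [  51.   52.   51.   52.   51.   53.   51.   52. -132. -131. -132. -131.
 -132. -131.]
--close
housing ((588.9230346679688, -3.40338134765625), (196.73365783691406, 297.1650695800781), 10.196561813354492) 0.10474278560565321
rim n 5135 0.14980568090697177 encl ((573.5145263671875, 80.36439514160156), 54.54948425292969)
outer fit [0.57365809 0.08029654] 0.05411449510276734
inner r by 5deg from -180 [36 36 36 36 36 36 36 37 47 47 47 47 37 36 36 36 36 36 36 36 37 36 36 36
 36 36 37 37 36 36 36 36 37 36 36 37 37 37 37 37 36 36 36 47 47 47 47 47
 37 37 37 36 36 36 36 36 36 36 36 36 36 36 36 36 36 36 36 36 36 36 36 36]
dark n 23 [  50.   51.   50.   51.   50.   51.   51.   50.   51.   51.   50.   51.
   50. -130. -131. -130. -131. -130. -131. -130. -131. -130. -130.]
6.6
```

View pics/w_mouth.png

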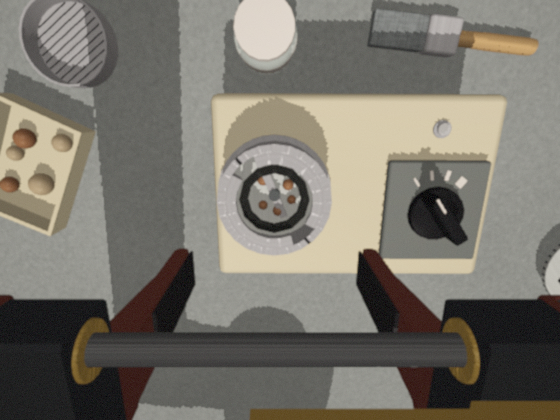

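```bash
python3 - <<'E'
from h import *
a=-.7147-np.pi/2; p=[.520,-.381]
move_ptp([*p,.10],ori(a)); servo_line([*p,.029],rate=.1); print("F",current_force())
move_gripper(0.0); print("gap",current_finger_gap())
servo_line([*p,.12]); servo_line([*p,.24],rate=.25); print("gap",current_finger_gap(),current_force())
move_ptp([.5737,.0803,.24],ori(.879-np.pi/2)); 
sleep(.3); print(current_position(),yaw(),current_force(),current_torque(),current_finger_gap())
c=capture("wrist"); np.savez("w_held",**c); cv2.imwrite("pics/w_held.png",c["image"])
W=cloud(c); z=W[...,2]; m=(abs(z-(.24-.029+.024))<.006)&(np.hypot(W[...,0]-.5737,W[...,1]-.0803)<.08); D=W[m]
print(m.sum(),np.median(D[:,2]),cv2.minEnclosingCircle((D[:,:2]*1000).astype(np.float32)),current_clock())
E
```

```text
F [ 0.54130364 -0.05763345 -0.5381871 ]
gap 0.013696583775041748
gap 0.01397187189344956 [ 0.0777232   0.3792883  -2.96948598]
[0.57384667 0.07968078 0.2399895 ] -0.6929169546633767 [ 0.15898178  0.04203166 -2.50456645] [-0.03414453 -0.00712242  0.01547974] 0.013840785016675388
18470 0.2349544842885044 ((573.7354125976562, 80.21888732910156), 56.69013977050781) 13.85
```

View pics/w_held.png

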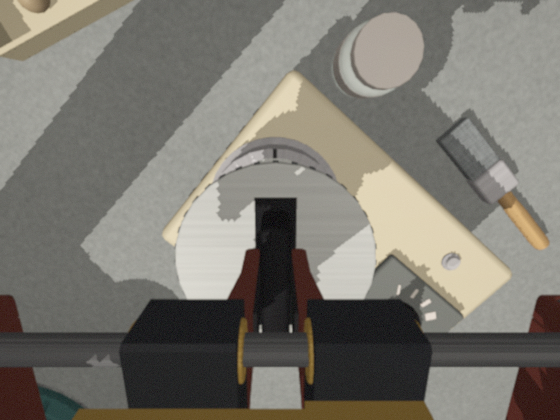

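```bash
python3 - <<'E'
from h import *
x,y=.5737,.0803; o=ori(.879-np.pi/2)
servo_line([x,y,.183],o,rate=.12); f0=np.array(current_force())
hit=servo_line([x,y,.1695],o,rate=.03,contact_N=5)
print(hit,current_position(),np.array(current_force())-f0,current_torque())
if not hit:
    hit=servo_line([x,y,.1620],o,rate=.02,contact_N=16)
    print(hit,current_position(),np.array(current_force())-f0,current_torque(),current_finger_gap())
print(current_clock())
E
```

```text
False [0.57365589 0.08030074 0.16938984] [-0.18036735  0.25939639 -0.75799219] [-0.06297248 -0.03495079  0.05073453]
True [0.57419859 0.0803354  0.16294958] [-0.81136255 -0.07217141  5.97594558] [-0.0615127   0.06326219 -0.03212347] 0.013855542351544736
15.4917
```

```bash
python3 - <<'E'
from h import *
x,y=.5738,.0803
print(current_force())
hit=servo_line([x,y,.1612],rate=.01,contact_N=12)
sleep(.2);p=current_position();print(hit,p,current_force(),current_torque())
z=p[2]
for k in range(1,5):
    hit=servo_line([x,y,min(z,.1625)],ori(.879-.70*k/4-np.pi/2),rate=.02)
    print(k,hit,current_position(),yaw()+np.pi/2,current_force(),current_torque(),current_finger_gap(),current_clock())
E
```

```text
[-0.53362119 -0.18714716  4.18653177]
True [0.57421458 0.08032053 0.16289947] [-0.5972988   0.29458097  5.69468901] [-0.05530417 -0.02846391 -0.00992568]
1 False [0.5743649  0.08035771 0.1629104 ] 0.7069711213637324 [ 0.82070241 -0.43026469  4.98629968] [ 0.00906883  0.06021167 -0.12628642] 0.013719052023190466 16.225
2 False [0.57423913 0.08023518 0.16289837] 0.5322308763971328 [-0.45704767  1.34083019  5.2744172 ] [-0.070296    0.06291632 -0.14027178] 0.013920624945643204 16.55
3 False [0.57418642 0.08023476 0.16290293] 0.35718782692914197 [ 0.46584156 -0.27326252  5.65213085] [-0.07653908  0.13729739 -0.13498887] 0.014129022913746382 16.875
4 False [0.57421638 0.08020397 0.16291477] 0.1823156041103844 [0.02926574 0.62877303 5.69618109] [-0.06626547  0.05780453 -0.08223723] 0.013759440604947711 17.2
```

```bash
python3 - <<'E'
from h import *
x,y=.5738,.0803
for d in (.03,.06,.09,.12):
    servo_line([x,y,.1625],ori(.179-d-np.pi/2),rate=.02); t=current_torque()
    print(d,yaw()+np.pi/2,np.round(t,2),np.round(current_force(),1),current_finger_gap())
    if abs(t[2])>.6: break
servo_line([x,y,.1625],ori(.179-np.pi/2),rate=.02); print(current_torque())
# let it rise, then release
servo_line([x,y,.1650],rate=.02,contact_N=15); sleep(.2); print("rise",current_position(),current_force(),current_torque())
servo_line([x,y,.1670],rate=.02,contact_N=8); sleep(.2); print("pull",current_position(),current_force())
print(current_clock())
E
```

```text
0.03 0.15390246195887625 [0.02 0.07 0.55] [ 0.6 -0.3  6.4] 0.013832142825589644
0.06 0.12435556946003601 [0.06 0.07 0.69] [0.8 0.1 6. ] 0.014267753520079479
[0.04965822 0.00371107 0.14216884]
rise [0.57420124 0.08026833 0.16492924] [ 2.81050828  0.464754   -0.89718355] [-0.03857629 -0.61333363  0.14075837]
pull [0.5740218  0.0802595  0.16505436] [  7.96087478  -0.230303   -15.47320073]
18.875
```

```bash
python3 - <<'E'
from h import *
x,y=.5739,.0803
servo_line([x,y,.1648],rate=.02); print(current_force(),current_torque())
move_gripper(.035); servo_line([x,y,.25],rate=.2)
cy,sy=np.cos(.179),np.sin(.179); o=np.array([.589,-.0034])
dg=o+np.array([-.020*cy+.085*sy,-.020*sy-.085*cy]); print("dial model",dg)
move_ptp([dg[0],dg[1],.29],ori(.179-np.pi/2)); c=capture("wrist"); np.savez("w_dial",**c); cv2.imwrite("pics/w_dial.png",c["image"])
W=cloud(c); z=W[...,2]
m=(z>.148)&(z<.158)&(np.hypot(W[...,0]-dg[0],W[...,1]-dg[1])<.045); P=W[m][:,:2]*1000
print("grip",m.sum(),np.median(z[m]),cv2.minAreaRect(P.astype(np.float32)))
s=(abs(z-.126)<.003)&(np.hypot(W[...,0]-dg[0],W[...,1]-dg[1])<.045); print("skirt",s.sum(),cv2.minEnclosingCircle((W[s][:,:2]*1000).astype(np.float32)))
near=np.hypot(W[...,0]-.5737,W[...,1]-.0803)<.07
l=near&(z>.154)&(z<.166); print("lid disc z",np.median(z[l]),cv2.minEnclosingCircle((W[l][:,:2]*1000).astype(np.float32)))
h=near&(z>.184)&(z<.2); print("handle",h.sum(),np.median(z[h]),cv2.minAreaRect((W[h][:,:2]*1000).astype(np.float32)))
print(current_clock())
E
```

```text
[ 2.82407952 -0.49388705 -0.81865374] [-0.07481779 -0.46701541  0.08743068]
dial model [ 0.58445343 -0.0906028 ]
grip 823 0.15254220608586108 ((585.9290771484375, -88.1406021118164), (56.391136169433594, 14.1594820022583), 46.06033706665039)
skirt 1258 ((585.7159423828125, -89.03889465332031), 29.250913619995117)
lid disc z 0.15983245367623786 ((574.6669311523438, 81.16210174560547), 57.4806022644043)
handle 1638 0.19125310605258294 ((574.756103515625, 79.86949920654297), (63.379581451416016, 14.944648742675781), 10.781143188476562)
21.0333
```

View pics/w_dial.png

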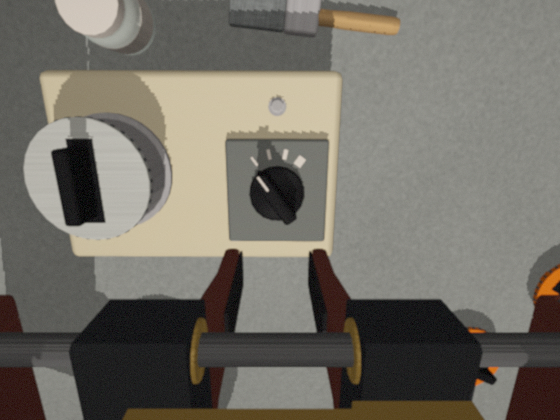

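```bash
python3 - <<'E'
from h import *
x,y=.584,-.0905; a0=.807
move_ptp([x,y,.19],ori(a0-np.pi/2)); hit=servo_line([x,y,.1290],rate=.08,contact_N=8); print(hit,current_position(),current_force())
if not hit:
    t0=np.array(current_torque()); move_gripper(0.0); print("gap",current_finger_gap(),yaw()+np.pi/2-a0,current_force())
    for d in (.3,.6,.9,1.1,1.2,1.23,1.26,1.28):
        servo_line([x,y,.1290],ori(a0-d-np.pi/2),rate=.02)
        print(d,round(a0-(yaw()+np.pi/2),3),np.round(np.array(current_torque())-t0,3),np.round(current_force(),1),round(current_finger_gap(),4))
print(current_clock())
E
```

```text
False [ 0.58439831 -0.09061437  0.1293871 ] [-0.91480737  0.2423693   0.27538858]
gap 0.013519879034368828 -0.00012946545261316444 [-1.83283932  1.29198943  3.94462964]
0.3 0.297 [0.211 0.35  0.052] [-1.4  1.8  6.2] 0.0139
0.6 0.596 [0.108 0.308 0.138] [-1.7  1.5  4.4] 0.0138
0.9 0.895 [-0.041  0.32   0.155] [-2.5  0.2  5.1] 0.0135
1.1 1.096 [-0.146  0.385  0.154] [-2.2 -1.4  5.1] 0.0138
1.2 1.196 [-0.163  0.417  0.124] [-1.4 -2.   4.8] 0.0138
1.23 1.225 [-0.153  0.418  0.153] [-2.3 -1.3  4.5] 0.0139
1.26 1.255 [-0.12   0.412  0.163] [-2.3 -1.9  5.8] 0.014
1.28 1.275 [-0.209  0.356  0.172] [-1.8 -2.   5.3] 0.0135
25.75
```

```bash
python3 - <<'E'
from h import *
x,y=.584,-.0905; a0=.807
def g(d):
    servo_line([x,y,.1290],ori(a0-d-np.pi/2),rate=.02); sleep(.1)
    t=np.mean([np.array(current_torque()) for _ in range(3)],0)[2]
    print(d,round(a0-(yaw()+np.pi/2),4),np.round(t,3),round(current_finger_gap(),4)); return t
for d in (1.29,1.30,1.31,1.32,1.33,1.34,1.35):
    if g(d)>.45: break
E
```

```text
1.29 1.2851 0.172 0.0138
1.3 1.2951 0.198 0.0137
1.31 1.305 0.151 0.0141
1.32 1.315 0.133 0.0135
1.33 1.3244 0.511 0.0138
```

```bash
python3 - <<'E'
from h import *
x,y=.584,-.0905; a0=.807
servo_line([x,y,.1290],ori(a0-1.285-np.pi/2),rate=.02); sleep(.4)
print(a0-(yaw()+np.pi/2),current_torque(),current_force(),current_finger_gap())
c=capture("wrist"); t=capture("top"); cv2.imwrite("pics/final.png",np.hstack([cv2.resize(c["image"],(400,300)),cv2.resize(t["image"][100:330,100:407],(400,300))]))
for q in ["tray","jar","brush","sieve"]:
    d=spot_in("top",q); print(q,d[0]["xy"] if d else None)
W=cloud(t); z=W[...,2]; h=(np.hypot(W[...,0]-.5737,W[...,1]-.0803)<.07)&(z>.186)&(z<.2)
print("handle",h.sum(),np.median(z[h]) if h.any() else 0,current_clock())
E
```

```text
1.2801023027422365 [-0.11730197  0.39244651  0.1820163 ] [-1.36219589 -1.83206483  5.1102076 ] 0.013798541795097137
tray [135.0, 229.8]
jar [218.1, 168.2]
brush [281.9, 152.4]
sieve [154.2, 180.8]
handle 108 0.19180122004211628 28.45
```

View pics/final.png

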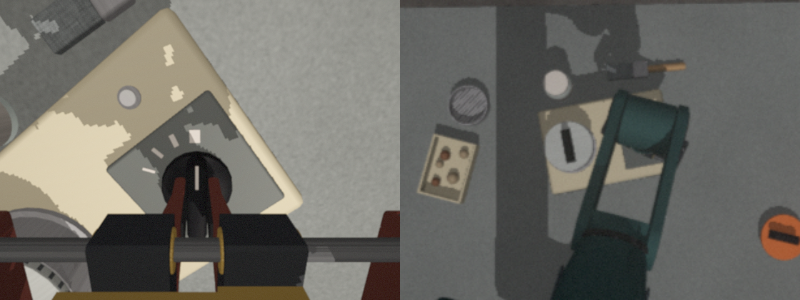

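The picture shows the pointer at (197,178) facing the largest mark at (195,135). The lid is on the mill with its handle along the mill's x. Tray, jar, brush and sieve have not moved.

```bash
python3 -c "
from bench import *
close_job()"
```

```text
the job is handed in; nothing more can be done
```

The aluminium lid is fitted and locked on the mill, and I handed the job in with the arm still holding the dial at step 3. The clock stood at about 28.5 s. The two orange look-alikes were not touched.

- **Lid:** I lined it up with the gaps, pressed it flush and turned it clockwise to the stop, where the turning torque reversed and rose to about 0.6–0.7 N m. An upward pull of about 15 N did not lift it. After release the disc sat about 1.8 mm above flush, and the handle was within about 0.6° of the mill's x.
- **Dial:** I gripped the bar, turned it clockwise to the end stop (felt at about 1.32 by the tool reading), then backed off. It is held at about 1.28 by the tool reading, perhaps 0.005 less on the dial itself. The pointer faced the largest mark in the last wrist picture. The click at step 3 did not stand out clearly in the torque, so I placed the dial from the end stop.
- **Other items:** Tray, jar, brush and sieve were found within about 3 pixels of where they started in the top view.

No check failed.

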